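Seat the brass spacer in the drill jig

TASK

The brass spacer block has to go into the red corner pocket of the drilling jig, ready for drilling. Without picking it up, push it square against the aluminium rail first, while it is still outside the pocket, then slide it along the rail into the pocket until it sits fully home against the red end stop, and leave it there. Do not disturb the black spacer, the glue stick or the orange spool.

Things in the scene. Friction and masses are not known exactly. Their poses are not given: they have to be found in the camera images.
- brass_spacer_center (a point): Loose brass block lying flat on the jig's plate, 60 x 40 x 18 mm high, 0.2 to 0.4 kg, steel-rimmed bore in its top. Origin at its centre, 9 mm above its underside; y along its 60 mm length, x along its 40 mm width, z up. Starts with its centre 80 to 105 mm in front of the rail's face and 75 to 195 mm short of the seat along the rail, turned up to 0.25 rad to it.
- black_spacer_center (a point): Loose black plastic block of the same size, also on the plate, about 100 mm from the brass one along the rail, on either side of it; to be left alone. Origin at its centre, 9 mm above its underside; y along its 60 mm length, x along its 40 mm width, z up.
- jig: Drilling jig, fixed to the worktop. Origin at worktop height; x points from its open front to the rail, y along the rail towards the pocket, z up. Grey base plate 10 mm thick, from x = -135 to 85 mm, y = -170 to 145 mm. Rail and red bars stand 14 mm above the plate (screw heads 2.5 mm more).
- rail_mid (a point): Straight aluminium rail along the jig's y: this point is on its face (which looks to the jig's -x), at jig x = 60, y = -15 mm, 7 mm above the plate. The rail is 16 mm thick and runs from jig y = -160 to 131 mm. Jig's axes.
- pocket_mouth (a point): Mouth of the red corner pocket, mid-way between rail and red front guide: jig x = 38.5, y = 83 mm, 7 mm above the plate. The pocket is 43 mm wide and runs 32 mm on to the red end stop (face at jig y = 115 mm), open on top. The guide (12 mm thick) has a flared lead-in from jig (17, 83) to (9, 66) mm. Jig's axes.
- seat (a point): Where the centre of a fully seated spacer comes, touching rail and end stop, length along the rail: jig x = 40, y = 85 mm, 9 mm above the plate. The rear 28 mm of the seated spacer stick out of the pocket. Jig's axes.
- glue_stick: Glue stick standing upright on the worktop left of the jig, white with a red cap, 30 mm across, 95 mm high; origin at the centre of its underside. Loose; to be left alone.
- orange_spool: Spool of orange cord standing on the worktop right of the jig, 62 mm across, 32 mm high; origin at the centre of its underside. Loose; to be left alone.
There are look-alikes about, which are no part of the job. Of the things shaped like the part that bears brass_spacer_center, the brass one is meant.

How it is judged:
On the way:
1. the brass spacer lies square against the rail, still outside the pocket (x of brass_spacer_center in the frame of seat between -0.004 and 0.003 m and angle between the y axis of brass_spacer_center and the y axis of seat, either way round below 0.08 rad and y of brass_spacer_center in the frame of seat below -0.045 m), for 0.1 s.
At the end, for the whole second after the job is handed in: The brass spacer rests flat in the red corner pocket, its centre within 4 mm of the seated place along and across the rail and 3 mm in height, in line with the rail within 0.1 rad, at rest (x of brass_spacer_center in the frame of seat between -0.004 and 0.003 m and y of brass_spacer_center in the frame of seat between -0.004 and 0.003 m and z of brass_spacer_center in the frame of seat between -0.003 and 0.003 m and angle between the y axis of brass_spacer_center and the y axis of seat, either way round below 0.1 rad and linear speed of brass_spacer below 0.01 m/s); the robot touches nothing.
It fails at once if the brass spacer is lifted (more than 7 mm) or tipped (more than 0.3 rad) (z of brass_spacer_center in the frame of seat above 0.007 m or angle between brass_spacer_center's own z axis and vertical above 0.3 rad).
It fails at once if the black spacer is moved more than 15 mm (distance of black_spacer_center from where it was at the start of the episode above 0.015 m).
It fails at once if the glue stick is moved more than 15 mm or tipped (distance of glue_stick from where it was at the start of the episode above 0.015 m or angle between glue_stick's own z axis and vertical above 0.3 rad).
It fails at once if the orange spool is moved more than 15 mm (distance of orange_spool from where it was at the start of the episode above 0.015 m).
It also fails if it takes over 48 s, if anything falls off the work surface, if the arm or the gripper's body presses on something with over 40 N, if the wrist force passes 120 N, or if a joint passes its speed limit or range.

ROBOT

A 6-joint arm with a two-finger parallel gripper is mounted at the origin on a cart in front of the work surface, level with it; the furniture and walls round the work are solid. World frame = base frame: x ahead of the robot, y to its left, z up, the work surface at z = 0. Lengths are in m, angles in rad, forces in N, time in s.
With the tool pointing down it reaches from about 0.3 to 0.875 m from the base axis. Payload 6.4 kg.
Tool frame: the origin (TCP) lies midway between the tips of the shut fingers; the grasp point (between the pads) lies 19 mm behind it; z points along the fingers, y is the line along which they close (so a half turn about z gives the same grasp; the last joint's range is limited). The gripper opens to 88 mm and grips with 3 to 60 N. Pads are 18 mm wide; open, the fingers measure 123 mm over their backs; the gripper's body (75 mm by 187 mm) begins 45 mm behind the grasp point.
Start: joints at [-1.38, 0.181, 1.607, -0, 1.354, -0.206], TCP at [0.222, -0.53, 0.212] pointing down, gripper open.
Joint ranges: [-2.99, 2.99], [-0.89, 2.07], [0.3, 2.58], [-1.14, 4.28], [0, 2.63], [-3.12, 3.12]. Speed limits (rad/s): [2.57, 2.57, 3.01, 3.14, 3.14, 3.14].

INTERFACE

Orientations are given as [roll, pitch, yaw] about the fixed x, y, z axes, in that order (R = Rz(yaw) Ry(pitch) Rx(roll)).
In Python, from bench import robot gives the robot as it stands.
- The arm moves only by the shell command python3 -m inch 'ROWS' [FORCE]. ROWS is JSON, a list of rows, each a list of 3 entries, a list of its own where there are three numbers: the shift along the tool's x, y, z in cm, then the turn, a rotation vector about the tool's x, y, z in rad, then the finger opening in cm, from 0 to 8.81. In form: [[[tx, ty, tz], [ax, ay, az], jaw], ...]. A call has 1 to 20 rows; each row shifts and turns the commanded pose from where the row before left it, along the tool's axes as they then stand; what a row does not reach is not made up. A row lasts 1/8 s, in which the tool goes at most 62.5 mm and 10.7 degrees, less where a joint would pass 70% of its speed; a pose out of reach is approached as far as the arm can. A call is refused whole if a number of a shift passes 6.25 or a number of a turn 0.188, either way. A call with a gripper value outside its range is refused whole. The fingers move at their own pace and stop on an object; FORCE is the grip in N (left out, the last holds). Time passes only in rows, so rows that do not move let the fingers close. It gives the time, the measured TCP pose, the force, the opening and the grip force at its end, in the units of the state.
- robot.get_obs(): the state, without advancing time (a new reading comes with each control period).
- robot.grab_frame(name): name is "scene" or "top" or "wrist"; returns the picture (420x560x3 uint8, red, green, blue); there is no depth.
- robot.get_calibration(name): a dict with "K" (3x3 intrinsics, pixels), "eye" and "orientation" of the camera in the world. Camera axes: x right, y up, looking along -z (the intrinsics and any distortion apply to the point x, -y, -z); pixel columns grow to the right and rows downward; lengths in m; the calibration is good to about 2 mm. A picture is of the moment at which its call begins: read the wrist's pose just before it. get_calibration takes no time and is no camera call; for the wrist camera it gives the pose at the moment of the call.
- robot.close_job(): hands the job in; it is judged then, once.
The state is a dict: "clock": time; "qpos": joint angles; "qvel": joint speeds; "effort": joint torques, N m; "ee_pos": TCP position; "tool_rot": TCP orientation; "contact_force": force on the tool from outside, world axes, zero at the start; "wrist_torque": the same for the moment, N m; "gripper_width": opening from 0.0 (shut) to 1.0 (fully open); "grasp_force": force on a finger pad.
Only numpy, scipy, OpenCV 4.12 (cv2) and the standard library are available. Lean on these libraries where they do the work, as an engineer would, in place of code of your own. Each camera call takes 0.05 s, during which the arm holds its last target. There are 200 camera calls.

## Working session

There is one attempt and no reset: what is moved stays moved. The work goes in short steps, Python scripts to look and compute and a shell command to move; the robot and the scene stay as the last step left them, time stands still between calls to the robot, and variables do not carry over. Pictures are saved under pics/ and viewed, at most 10 in all, crops included, and the job is handed in when it is done.

```bash
mkdir -p pics
cat > h.py <<'E'
from bench import robot
import numpy as np, cv2
from scipy.spatial.transform import Rotation as R
def cal(n):
    c=robot.get_calibration(n); o=np.array(c["orientation"],float)
    Rm=o if o.shape==(3,3) else R.from_euler('xyz',o).as_matrix()
    return np.array(c["K"]),np.array(c["eye"]),Rm,c
def ray(C,uv,z):
    K,e,Rm=C[:3]; uv=np.atleast_2d(uv).astype(float)
    d=np.c_[(uv[:,0]-K[0,2])/K[0,0],-(uv[:,1]-K[1,2])/K[1,1],-np.ones(len(uv))]@Rm.T
    return e+d*((z-e[2])/d[:,2])[:,None]
E
python3 - <<'E'
from h import *
for n in("scene","top"):
    f=robot.grab_frame(n); cv2.imwrite(f"pics/{n}0.png",f[:,:,::-1]); print(n,robot.get_calibration(n))
print(robot.get_obs())
E
```

```text
scene {'K': array([[454.86541865,   0.        , 277.39965415],
       [  0.        , 454.86541865, 210.09604005],
       [  0.        ,   0.        ,   1.        ]]), 'eye': array([0.15377715, 0.71526952, 0.83917856]), 'orientation': array([ 8.29020218e-01,  1.48759164e-03, -2.65607867e+00])}
top {'K': array([[409.04492453,   0.        , 284.44752052],
       [  0.        , 409.04492453, 207.45565172],
       [  0.        ,   0.        ,   1.        ]]), 'eye': array([ 0.44717184, -0.01264395,  0.98617822]), 'orientation': array([ 0.099518  , -0.00790327, -1.57568608])}
{'clock': 0.1, 'qpos': array([-1.38029458e+00,  1.81483128e-01,  1.60784838e+00,  4.49550329e-06,
        1.35380002e+00, -2.06281444e-01]), 'qvel': array([ 0.00060125, -0.00058075, -0.00340452, -0.00028374, -0.00123141,
        0.000919  ]), 'effort': array([ 5.35955587e-04, -4.34814763e+01, -3.42694151e+01,  7.04817614e-02,
        3.40601185e-02, -4.90520051e-05]), 'ee_pos': array([ 0.22214216, -0.52981855,  0.21141987]), 'tool_rot': array([-3.14008731e+00, -3.19489473e-04,  3.96781980e-01]), 'contact_force': array([ 0.71671659,  0.09915851, -0.29947205]), 'wrist_torque': array([-0.01219378, -0.00413659, -0.02356594]), 'grasp_force': 0.0, 'gripper_width': 1.002711229289404}
```

View pics/top0.png

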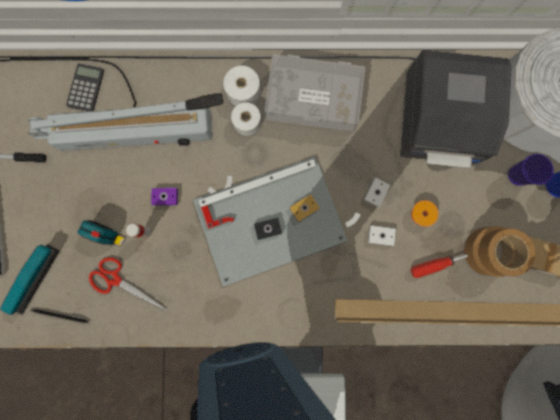

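View pics/scene0.png

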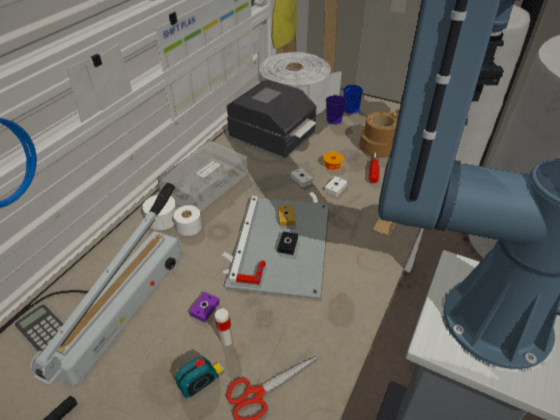

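The top view shows the plate with the rail along its upper edge (200,205)-(315,165) and the red pocket at (215,217). Brass is at (305,208) and black at (268,228), between brass and the pocket along the rail. Glue stick is at (133,231), spool at (425,213). The scene view agrees: brass (287,214), black (288,242).

```bash
cat > m.py <<'E'
from h import *
def blob(m,near):
    n,l,s,c=cv2.connectedComponentsWithStats(m.astype(np.uint8))
    ok=[i for i in range(1,n) if s[i,4]>25]
    i=min(ok,key=lambda i:np.hypot(*(c[i]-near))); return (l==i).astype(np.uint8),s[i]
def quad(m):
    ct=max(cv2.findContours(m,cv2.RETR_EXTERNAL,cv2.CHAIN_APPROX_NONE)[0],key=cv2.contourArea)
    return ct[:,0]
E
python3 - <<'E'
from m import *
near=dict(top=dict(brass=(305,208),black=(268,228),red=(215,217),plate=(250,245),spool=(425,213)),scene=dict(brass=(287,214),black=(288,242),red=(255,272),plate=(300,270),spool=(333,160)))
P={}
for n in("top","scene"):
    f=cv2.imread(f"pics/{n}0.png"); h=cv2.cvtColor(f,cv2.COLOR_BGR2HSV); H,S,V=[h[:,:,i].astype(int) for i in range(3)]
    C=cal(n)
    for k in near[n]:
        x,y=near[n][k]; 
        m=dict(brass=(H>12)&(H<28)&(S>110),black=(V<60),red=((H<6)|(H>173))&(S>140),plate=(H>35)&(H<120)&(S<60)&(V>70),spool=(H<20)&(S>200))[k]
        b,s=blob(m,(x,y)); c=quad(b)
        r=cv2.minAreaRect(ray(C,c,.028 if k in("brass","black") else .01)[:,:2].astype(np.float32)*1000)
        print(n,k,s,"hsv",h[y+3,x-6],"rect mm",np.round(r[0]),np.round(r[1]),round(r[2],1))
        if k=="plate":
            a=cv2.approxPolyDP(cv2.convexHull(c),6,True)[:,0]; print(a.tolist(),np.round(ray(C,a,.01)*1000).tolist())
E
```

```text
top brass [291 195  28  26 356] hsv [ 19 147 125] rect mm [543. -67.] [39. 59.] 31.3
top black [255 219  26  20 270] hsv [45 11 45] rect mm [494.  19.] [36. 54.] 13.8
top red [202 206  18  22 154] hsv [  1 216 168] rect mm [526. 156.] [52. 28.] 19.1
top plate [ 194  158  152  128 9069] hsv [ 47  12 148] rect mm [514.  15.] [217. 313.] 19.3
[[314, 158], [345, 240], [224, 285], [194, 200]] [[665.0, -93.0, 10.0], [466.0, -165.0, 10.0], [362.0, 122.0, 10.0], [563.0, 196.0, 10.0]]
top spool [412 201  25  24 439] hsv [ 18 228 195] rect mm [ 531. -356.] [58. 55.] 89.7
scene brass [278 206  17  20 274] hsv [ 21 183 169] rect mm [540. -61.] [41. 73.] 31.9
scene black [277 232  21  23 303] hsv [120   9  28] rect mm [492.  25.] [40. 71.] 14.4
scene red [236 261  29  23 255] hsv [  2 166 161] rect mm [535. 132.] [56. 72.] 17.0
scene plate [ 225  199  103   99 6246] hsv [ 50  11 144] rect mm [514.  17.] [218. 317.] 19.6
[[258, 199], [327, 205], [319, 297], [225, 287]] [[646.0, -100.0, 10.0], [467.0, -166.0, 10.0], [361.0, 126.0, 10.0], [562.0, 200.0, 10.0]]
scene spool [323 152  20  18 269] hsv [ 13 255 117] rect mm [ 533. -363.] [58. 89.] 21.8
```

Run:
```python
import cv2,numpy as np
a=cv2.imread("pics/top0.png")[150:290,180:360]; b=cv2.imread("pics/scene0.png")[185:305,210:340]
a=cv2.resize(a,None,fx=4,fy=4,interpolation=cv2.INTER_CUBIC); cv2.imwrite("pics/topc.png",a)
```

```text
(no output)
```

View pics/topc.png

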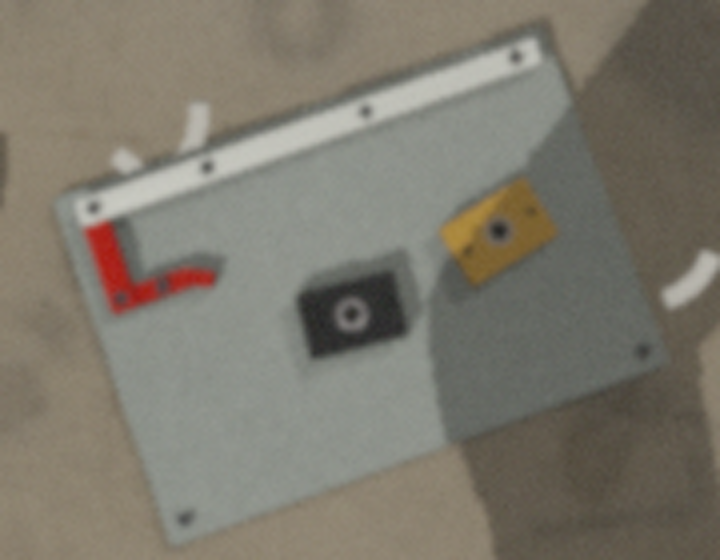

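The crop confirms the jig: rail at the top, red L-pocket at the left, brass turned about 12° relative to the rail, and black about 100 mm from it towards the pocket. My jig estimate is origin ≈ (0.533, 0.036) with yaw ≈ 19.4°. That puts brass at jig ≈ (-26, -99) and black at ≈ (-42, -2), which matches the given ranges. I'm setting out with the tool x axis along jig x.

```bash
python3 -m inch '[[[0,0,0],[0,0,0.058],2.5],[[3.3,-2.75,0.6],[0,0,0],2.5],[[3.3,-2.75,0.6],[0,0,0],2.5],[[3.3,-2.75,0.6],[0,0,0],2.5],[[3.3,-2.75,0.6],[0,0,0],2.5],[[3.3,-2.75,0.6],[0,0,0],2.5],[[3.3,-2.75,0.6],[0,0,0],2.5],[[3.3,-2.75,0.6],[0,0,0],2.5],[[3.3,-2.75,0.6],[0,0,0],2.5],[[3.3,-2.75,0.6],[0,0,0],2.5],[[3.3,-2.75,0.6],[0,0,0],2.5],[[3.3,-2.75,0.6],[0,0,0],2.5],[[3.3,-2.75,0.6],[0,0,0],2.5],[[0,0,0],[0,0,0],2.5]]'
python3 - <<'E'
from h import *
C=cal("wrist"); f=robot.grab_frame("wrist"); cv2.imwrite("pics/w1.png",f[:,:,::-1]); print(C[3])
np.savez("w1.npz",K=C[0],e=C[1],R=C[2])
E
```

```text
clock: 1.85
ee_pos: [0.4862, -0.0851, 0.1394]
tool_rot: [-3.14, 0.001, 0.343]
contact_force: [-0.3, 0.4, 0.1]
gripper_width: 0.282
grasp_force: 0.0
{'K': array([[356.76259912,   0.        , 281.13817018],
       [  0.        , 356.76259912, 203.94921275],
       [  0.        ,   0.        ,   1.        ]]), 'eye': array([ 0.55081671, -0.06275483,  0.31290823]), 'orientation': array([-0.2698925 ,  0.00236048, -1.22815772])}
```

View pics/w1.png

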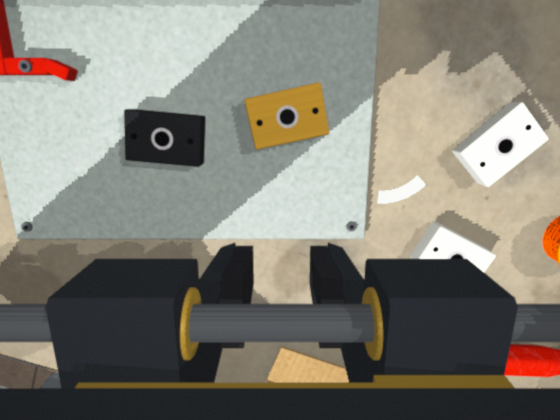

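The wrist view shows brass with its bore at (287,117), black with its bore at (162,139), the red guide tip at (70,72), and both fingers about 120 px below the brass, clear of it.

Run:
```python
from m import *
d=np.load("w1.npz"); W=(d["K"],d["e"],d["R"]); T=cal("top")
def tri(a,b):
    A=[];B=[]
    for C,uv in((T,a),(W,b)):
        v=ray(C,[uv],0)[0]-C[1]; v/=np.linalg.norm(v); M=np.eye(3)-np.outer(v,v); A.append(M);B.append(M@C[1])
    return np.linalg.lstsq(np.vstack(A),np.hstack(B),rcond=None)[0]*1000
print("bore brass",tri((304.75,207.75),(287,117)),"black",tri((267.75,228.75),(162,139)))
yaw=np.radians(19.4);Rj=np.array([[np.cos(yaw),-np.sin(yaw)],[np.sin(yaw),np.cos(yaw)]]);o=np.array([533.4,36.1])
J=lambda p:(np.atleast_2d(p)[:,:2]-o)@Rj
f=cv2.imread("pics/w1.png");h=cv2.cvtColor(f,cv2.COLOR_BGR2HSV);H,S,V=[h[:,:,i].astype(int) for i in range(3)]
for k,m,n in(("brass",(H>12)&(H<28)&(S>130),(287,117)),("black",V<45,(162,139))):
    b,s=blob(m,n); r=cv2.minAreaRect(J(ray(W,quad(b),.028)*1000).astype(np.float32)); print(k,"jig",np.round(r[0],1),np.round(r[1],1),round(r[2],1))
print("screws",J(ray(W,[(27,227),(351,226)],.01)*1000))
a=J(ray(W,[(0,76),(22,239),(360,238),(378,20)],.01)*1000);print("plate edge",a)
print("tool",J(np.array(robot.get_obs()["ee_pos"])*1000))
```

```text
bore brass [543.48556231 -69.59032071  11.70868254] black [493.42435867  19.12235771  22.43949264]
brass jig [ -24.7 -102.8] [39.2 59.2] 12.2
black jig [-42.1  -4. ] [9.6 9.3] 42.8
screws [[-122.77088675  129.62062214]
 [-120.40908394 -161.31776561]]
plate edge [[   5.3117039   127.48590094]
 [-134.30454743  136.3064574 ]
 [-131.82197852 -170.09681805]
 [  47.20225011 -172.68989331]]
tool [[-85.57822153 -99.7570613 ]]
```

```bash
python3 -m inch '[[[0,0.2,3.5],[0,0,0],2.5],[[0,0,3.5],[0,0,0],2.5],[[0,0,3],[0,0,0],2.5],[[0,0,1.4],[0,0,0],2.5],[[0,0,0.8],[0,0,0],2.5],[[0,0,0],[0,0,0],2.5]]'
python3 -m inch '[[[1,0,0],[0,0,0],2.5],[[1,0,0],[0,0,0],2.5],[[1,0,0],[0,0,0],2.5],[[0.8,0,0],[0,0,0],2.5],[[0.8,0,0],[0,0,0],2.5],[[0.8,0,0],[0,0,0],2.5],[[0.8,0,0],[0,0,0],2.5],[[0.8,0,0],[0,0,0],2.5],[[0.8,0,0],[0,0,0],2.5],[[0.4,0,0],[0,0,0],2.5],[[0.2,0,0],[0,0,0],2.5],[[0,0,0],[0,0,0],2.5]]'
python3 - <<'E'
from h import *
C=cal("wrist"); f=robot.grab_frame("wrist"); cv2.imwrite("pics/w2.png",f[:,:,::-1])
np.savez("w2.npz",K=C[0],e=C[1],R=C[2])
E
```

```text
clock: 2.65
ee_pos: [0.4869, -0.0898, 0.0185]
tool_rot: [3.141, -0.0, 0.338]
contact_force: [-0.0, -0.3, -0.2]
gripper_width: 0.282
grasp_force: 0.0
clock: 4.15
ee_pos: [0.5659, -0.0614, 0.0182]
tool_rot: [-3.142, 0.0, 0.339]
contact_force: [0.3, -0.3, -0.1]
gripper_width: 0.285
grasp_force: 0.0
```

View pics/w2.png

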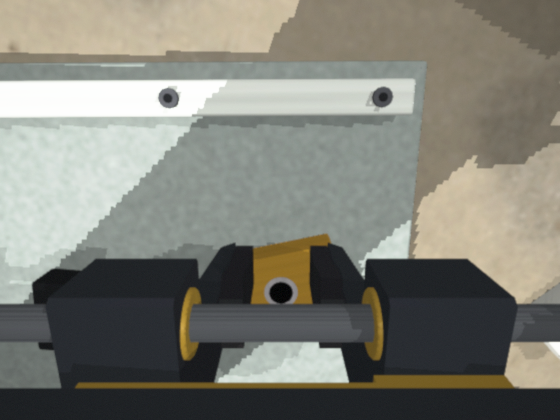

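The wrist view shows the rail at rows 80-118. Brass's rear edge is at (325,238) and its bore at (281,292), apparently between the fingers, and brass is still turned. I'll work out where it really is.

```bash
cat >> h.py <<'E'
yaw=np.radians(19.7);Rj=np.array([[np.cos(yaw),-np.sin(yaw)],[np.sin(yaw),np.cos(yaw)]]);o=np.array([533.4,36.1])
J=lambda p:(np.atleast_2d(p)[:,:2]-o)@Rj
E
python3 - <<'E'
from h import *
d=np.load("w2.npz"); W=(d["K"],d["e"],d["R"])
for z in(.01,.02,.028): print(z,J(ray(W,[(281,292),(328,236),(255,248)],z)*1000).round(1).tolist())
print("rail face top/bottom edge",J(ray(W,[(100,118),(380,116)],.024)*1000).round(1).tolist(), "screws",J(ray(W,[(168,98),(382,97)],.0265)*1000).round(1).tolist())
print("tool",J(robot.get_obs()["ee_pos"]*1000), "eye",W[1])
f=robot.grab_frame("top");cv2.imwrite("pics/t2.png",cv2.resize(f[130:300,170:370,::-1],None,fx=4,fy=3.5))
f=robot.grab_frame("scene");cv2.imwrite("pics/s2.png",cv2.resize(f[170:310,200:360,::-1],None,fx=4,fy=4))
E
```

```text
0.01 [[-36.0, -102.8], [-2.3, -128.5], [-9.1, -88.7]]
0.02 [[-30.4, -102.9], [1.4, -127.1], [-5.0, -89.5]]
0.028 [[-25.9, -102.9], [4.4, -126.0], [-1.7, -90.2]]
rail face top/bottom edge [[60.9, -20.5], [61.1, -148.6]] screws [[69.4, -53.2], [69.4, -148.2]]
tool [[  -2.41819524 -102.75414016]] eye [ 0.63039873 -0.03920367  0.19176623]
```

View pics/s2.png

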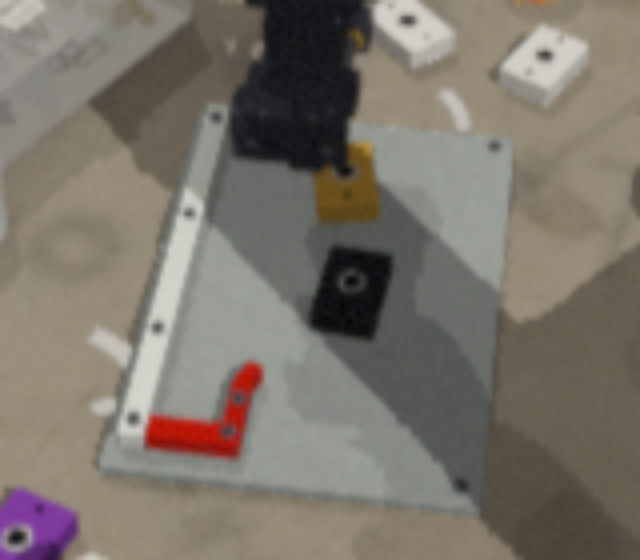

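The scene crop shows brass unmoved at (345,185), with the gripper over its rail-side edge. The fingers passed over it, so the tips sit higher than the TCP reading implies. I'll compare the fingertip pixels with the projected TCP.

Run:
```python
from h import *
K,e,Rm,_=cal("wrist"); ob=robot.get_obs(); t=ob["ee_pos"]; Rt=R.from_euler('xyz',ob["tool_rot"]).as_matrix()
def pr(p):
    c=Rm.T@(p-e); return (K[0,0]*c[0]/-c[2]+K[0,2]).round(), (-K[1,1]*c[1]/-c[2]+K[1,2]).round()
for y in(-.030,-.0125,.0125,.030):
    for x in(-.009,.009):
        print(x,y,[tuple(map(float,pr(t+Rt@np.array([x,y,-b])))) for b in(0,.01,.02,.03,.05)])
```

```text
-0.009 -0.03 [(224.0, 258.0), (220.0, 266.0), (217.0, 275.0), (213.0, 285.0), (204.0, 310.0)]
0.009 -0.03 [(222.0, 225.0), (219.0, 232.0), (215.0, 239.0), (211.0, 248.0), (201.0, 268.0)]
-0.009 -0.0125 [(257.0, 258.0), (255.0, 266.0), (254.0, 275.0), (252.0, 285.0), (248.0, 310.0)]
0.009 -0.0125 [(256.0, 225.0), (255.0, 232.0), (253.0, 239.0), (251.0, 248.0), (247.0, 268.0)]
-0.009 0.0125 [(304.0, 258.0), (306.0, 266.0), (307.0, 275.0), (308.0, 285.0), (312.0, 310.0)]
0.009 0.0125 [(305.0, 225.0), (306.0, 232.0), (308.0, 239.0), (309.0, 248.0), (313.0, 268.0)]
-0.009 0.03 [(338.0, 258.0), (341.0, 266.0), (344.0, 275.0), (348.0, 285.0), (357.0, 310.0)]
0.009 0.03 [(339.0, 225.0), (342.0, 232.0), (346.0, 239.0), (350.0, 248.0), (360.0, 268.0)]
```

Run:
```python
import cv2
a=cv2.imread("pics/w2.png")[215:400,150:420]; cv2.imwrite("pics/w2c.png",cv2.convertScaleAbs(cv2.resize(a,None,fx=2.9,fy=2.9,interpolation=cv2.INTER_CUBIC),alpha=2.5,beta=20))
```

```text
(no output)
```

View pics/w2c.png

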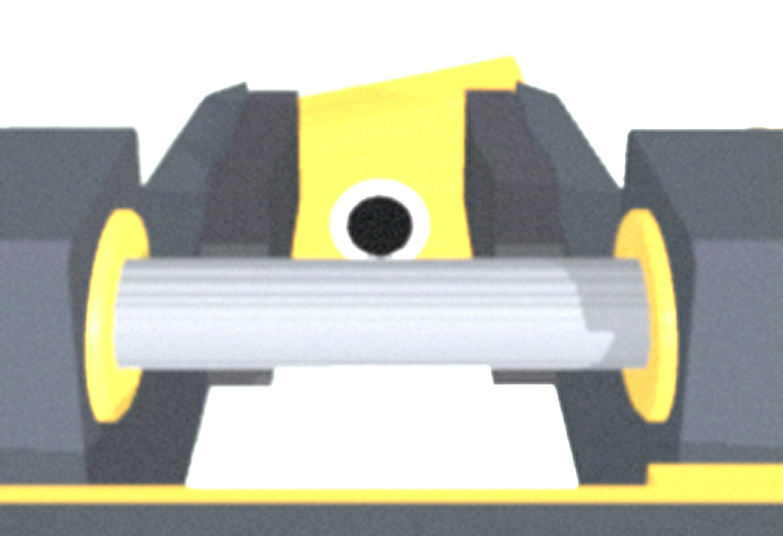

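The pad tips appear about 25–30 mm behind the TCP (front corner at (253,247)), so these fingers draw back when open. I'll raise, back off, shut them and check the tips.

```bash
python3 -m inch '[[[0,0,-3],[0,0,0],2.5],[[0,0,-3],[0,0,0],2.5],[[-3,0,0],[0,0,0],0],[[-3,0,0],[0,0,0],0],[[-2.3,0,0],[0,0,0],0],[[0,0,0],[0,0,0],0],[[0,0,0],[0,0,0],0]]'
python3 - <<'E'
from h import *
K,e,Rm,_=cal("wrist"); ob=robot.get_obs(); f=robot.grab_frame("wrist"); cv2.imwrite("pics/w3.png",f[:,:,::-1])
t=ob["ee_pos"]; Rt=R.from_euler('xyz',ob["tool_rot"]).as_matrix()
def pr(p):
    c=Rm.T@(p-e); return float((K[0,0]*c[0]/-c[2]+K[0,2]).round()), float((-K[1,1]*c[1]/-c[2]+K[1,2]).round())
for y in(-.0175,.0175):print(y,[pr(t+Rt@np.array([.009,y,-b])) for b in(0,.01,.02,.03,.05)])
cv2.imwrite("pics/w3c.png",cv2.convertScaleAbs(cv2.resize(f[190:390,150:420,::-1],None,fx=2.9,fy=2.9),alpha=2.5,beta=20))
E
```

```text
clock: 5.18
ee_pos: [0.4885, -0.0892, 0.0786]
tool_rot: [3.141, -0.001, 0.338]
contact_force: [-0.7, -0.0, -0.4]
gripper_width: 0.006
grasp_force: 0.0
-0.0175 [(246.0, 225.0), (244.0, 232.0), (242.0, 239.0), (240.0, 248.0), (234.0, 268.0)]
0.0175 [(315.0, 225.0), (316.0, 232.0), (319.0, 239.0), (321.0, 248.0), (326.0, 268.0)]
```

View pics/w3c.png

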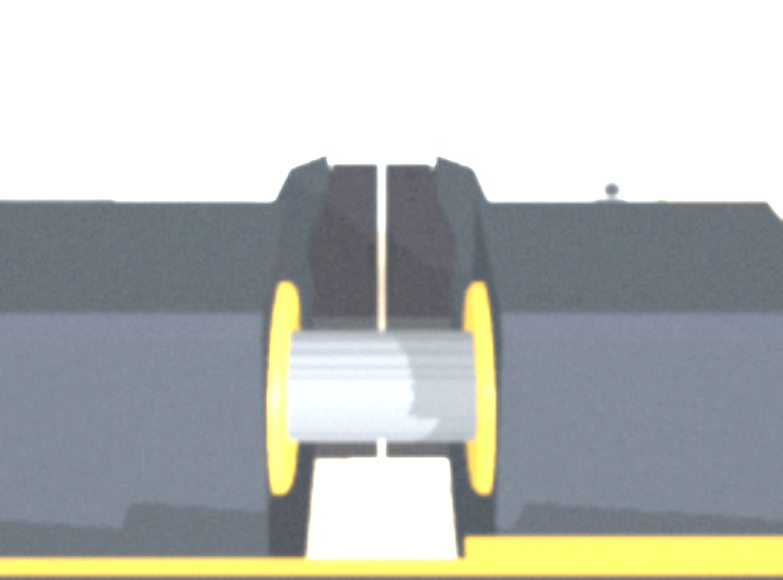

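Shut, the tips still end near row 244, again about 25 mm behind the TCP, so this isn't an effect of the opening. I'll feel for the plate with small downward steps, in the free area in front of brass.

```bash
python3 -m inch '[[[0,0,3],[0,0,0],0],[[0,0,2.5],[0,0,0],0],[[0,0,0.7],[0,0,0],0],[[0,0,0],[0,0,0],0]]'
python3 -m inch '[[[0,0,0.3],[0,0,0],0],[[0,0,0],[0,0,0],0]]'
python3 - <<'E'
from h import *
print(J(robot.get_obs()["ee_pos"]*1000))
f=robot.grab_frame("scene");cv2.imwrite("pics/s4.png",cv2.resize(f[150:310,200:360,::-1],None,fx=3.7,fy=3.7,interpolation=cv2.INTER_CUBIC))
E
```

```text
clock: 5.72
ee_pos: [0.4879, -0.0889, 0.0161]
tool_rot: [-3.141, 0.0, 0.339]
contact_force: [-0.0, -0.3, -0.1]
gripper_width: 0.004
grasp_force: 0.0
clock: 5.98
ee_pos: [0.4882, -0.0892, 0.0138]
tool_rot: [3.141, -0.001, 0.339]
contact_force: [-1.0, -0.3, -0.6]
gripper_width: 0.008
grasp_force: 0.0
[[ -84.80567447 -102.73025263]]
```

View pics/s4.png

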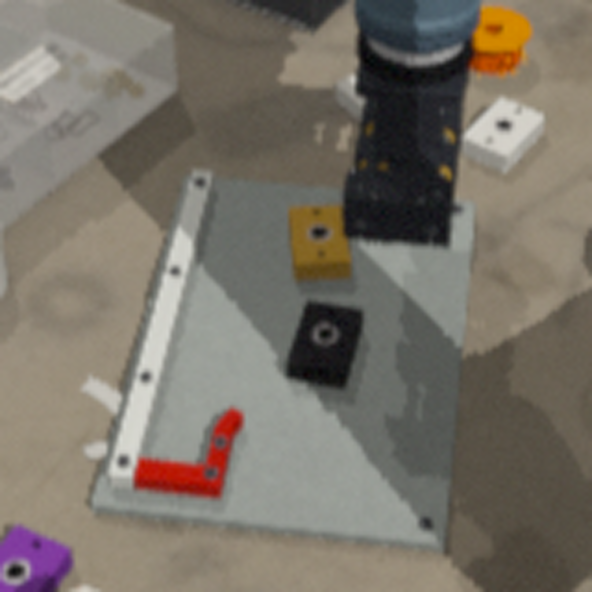

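The scene crop shows the gripper at (400,240) in front of brass at (320,240); nothing has been disturbed. There's no contact yet, so I keep feeling downward.

```bash
for i in 1 2 3 4 5 6 7; do :; done; python3 -m inch '[[[0,0,0.25],[0,0,0],0],[[0,0,0],[0,0,0],0]]' | egrep 'ee_pos|contact'
python3 -m inch '[[[0,0,0.2],[0,0,0],0],[[0,0,0],[0,0,0],0]]'| egrep 'ee_pos|contact'
```

```text
ee_pos: [0.4876, -0.089, 0.0107]
contact_force: [-0.1, 0.0, 0.1]
ee_pos: [0.4875, -0.089, 0.0086]
contact_force: [0.1, 0.2, 0.2]
```

```bash
python3 -m inch '[[[0,0,0.2],[0,0,0],0],[[0,0,0],[0,0,0],0]]' | egrep 'ee_pos|contact'
python3 -m inch '[[[0,0,0.2],[0,0,0],0],[[0,0,0],[0,0,0],0]]'| egrep 'ee_pos|contact'
```

```text
ee_pos: [0.4875, -0.089, 0.0065]
contact_force: [0.4, -0.6, 0.1]
ee_pos: [0.4875, -0.089, 0.0046]
contact_force: [-0.4, -0.9, -0.6]
```

```bash
python3 -m inch '[[[0,0,0.2],[0,0,0],0],[[0,0,0],[0,0,0],0]]' | egrep 'ee_pos|contact'
python3 -m inch '[[[0,0,0.2],[0,0,0],0],[[0,0,0],[0,0,0],0]]'| egrep 'ee_pos|contact'
```

```text
ee_pos: [0.4875, -0.089, 0.0025]
contact_force: [-0.4, -0.2, -0.0]
ee_pos: [0.4876, -0.089, 0.0006]
contact_force: [-0.3, -1.1, 0.1]
```

```bash
python3 -m inch '[[[0,0,0.2],[0,0,0],0],[[0,0,0.2],[0,0,0],0],[[0,0,0],[0,0,0],0]]' | egrep 'ee_pos|contact'
python3 -m inch '[[[0,0,0.2],[0,0,0],0],[[0,0,0],[0,0,0],0]]'| egrep 'ee_pos|contact'
```

```text
ee_pos: [0.4875, -0.089, -0.0035]
contact_force: [0.2, -1.0, 0.6]
ee_pos: [0.4875, -0.089, -0.0054]
contact_force: [0.7, -0.0, 0.1]
```

```bash
python3 -m inch '[[[0,0,0.2],[0,0,0],0],[[0,0,0],[0,0,0],0]]' | egrep 'ee_pos|contact'
python3 -m inch '[[[0,0,0.2],[0,0,0],0],[[0,0,0],[0,0,0],0]]'| egrep 'ee_pos|contact'
```

```text
ee_pos: [0.4875, -0.089, -0.0074]
contact_force: [0.3, 0.3, 0.6]
ee_pos: [0.4875, -0.089, -0.0095]
contact_force: [-1.1, 1.1, -0.0]
```

```bash
python3 -m inch '[[[0,0,0.15],[0,0,0],0],[[0,0,0],[0,0,0],0]]' | egrep 'ee_pos|contact'
python3 -m inch '[[[0,0,0.15],[0,0,0],0],[[0,0,0],[0,0,0],0]]'| egrep 'ee_pos|contact'
```

```text
ee_pos: [0.4875, -0.089, -0.0109]
contact_force: [-0.4, -0.4, -0.5]
ee_pos: [0.4876, -0.089, -0.0124]
contact_force: [0.1, 0.4, -0.9]
```

```bash
python3 -m inch '[[[0,0,0.15],[0,0,0],0],[[0,0,0],[0,0,0],0]]' | egrep 'ee_pos|contact'
```

```text
ee_pos: [0.4875, -0.089, -0.0139]
contact_force: [-0.5, -1.5, -0.4]
```

```bash
python3 -m inch '[[[0,0,0.15],[0,0,0],0],[[0,0,0],[0,0,0],0]]' | egrep 'ee_pos|contact'
python3 -m inch '[[[0,0,0.15],[0,0,0],0],[[0,0,0],[0,0,0],0]]' | egrep 'ee_pos|contact'
```

```text
ee_pos: [0.4876, -0.089, -0.0154]
contact_force: [1.1, -0.3, -0.5]
ee_pos: [0.4878, -0.0891, -0.0161]
contact_force: [-4.1, 2.3, 8.1]
```

Run:
```python
from h import *
# brass/black position from top view & effort check
f=robot.grab_frame("top");cv2.imwrite("pics/t5.png",f[:,:,::-1]);print(robot.get_obs())
```

```text
{'clock': 9.95, 'qpos': array([-4.20425627e-01,  3.50867795e-01,  1.93834650e+00, -1.27731472e-04,
        8.52435932e-01,  8.11488380e-01]), 'qvel': array([ 0.00138531,  0.00115558, -0.00047296, -0.00103404, -0.00200174,
        0.00032159]), 'effort': array([-2.24352283e-01, -3.77715290e+01, -2.29355425e+01,  1.23200915e-01,
       -1.04972877e+00, -2.13165942e-03]), 'ee_pos': array([ 0.48778163, -0.08907739, -0.01608098]), 'tool_rot': array([3.14156255e+00, 1.07964067e-04, 3.38966387e-01]), 'contact_force': array([-2.8952707 ,  1.5030688 ,  8.83546248]), 'wrist_torque': array([0.14032872, 0.47678343, 0.00229034]), 'grasp_force': 4.330123094259761, 'gripper_width': 0.004201603100630716}
```

The plate is felt at ee z = -0.0157, so the tips really are 26 mm behind the TCP. That agrees with the camera. I'll work at ee z ≈ -0.010, tips 6 mm above the plate, and push to the rail with the two fingers spread.

```bash
python3 -m inch '[[[0,0,-0.7],[0,0,0],3],[[0,0,0],[0,0,0],3],[[0,0,0],[0,0,0],3],[[1,0,0],[0,0,0],3],[[0.8,0,0],[0,0,0],3],[[0.6,0,0],[0,0,0],3],[[0.6,0,0],[0,0,0],3],[[0.6,0,0],[0,0,0],3],[[0.6,0,0],[0,0,0],3],[[0.6,0,0],[0,0,0],3],[[0.6,0,0],[0,0,0],3],[[0,0,0],[0,0,0],3]]'
python3 - <<'E'
from m import *
print("tool",J(robot.get_obs()["ee_pos"]*1000))
C=cal("wrist");f=robot.grab_frame("wrist")[:,:,::-1];h=cv2.cvtColor(f,cv2.COLOR_BGR2HSV);H,S,V=[h[:,:,i].astype(int) for i in range(3)]
b,s=blob((H>12)&(H<28)&(S>130)&(np.arange(420)[:,None]<290),(281,200)); q=quad(b);r=cv2.minAreaRect(J(ray(C,q,.028)*1000).astype(np.float32)); print(s,np.round(r[0],1),np.round(r[1],1),r[2])
E
```

```text
clock: 11.45
ee_pos: [0.5395, -0.0711, -0.0096]
tool_rot: [3.141, -0.001, 0.339]
contact_force: [0.1, -0.2, 0.2]
gripper_width: 0.336
grasp_force: 0.0
tool [[ -30.35844238 -103.00118721]]
[  214   150   156   101 13422] [   1.1 -107.4] [59.6 40.9] 89.71287536621094
```

Brass is now square (length at 89.7° in the jig frame) with its centre at (1, -107). Pushing on to the rail.

```bash
python3 -m inch '[[[0.6,-0.08,0],[0,0,0],3],[[0.6,-0.08,0],[0,0,0],3],[[0.6,-0.08,0],[0,0,0],3],[[0.6,-0.08,0],[0,0,0],3],[[0.6,0.1,0],[0,0,0],3],[[0.6,0.1,0],[0,0,0],3],[[0.3,0.1,0],[0,0,0],3],[[0,0,0],[0,0,0],3]]' | egrep 'ee_pos|cont'
python3 -m inch '[[[0.15,0,0],[0,0,0],3],[[0,0,0],[0,0,0],3]]' | egrep 'ee_pos|cont'
cat > b.py <<'E'
from m import *
print("tool",J(robot.get_obs()["ee_pos"]*1000))
C=cal("wrist");f=robot.grab_frame("wrist")[:,:,::-1];h=cv2.cvtColor(f,cv2.COLOR_BGR2HSV);H,S,V=[h[:,:,i].astype(int) for i in range(3)]
b,s=blob((H>12)&(H<28)&(S>130)&(np.arange(420)[:,None]<290),(281,200)); q=quad(b);r=cv2.minAreaRect(J(ray(C,q,.028)*1000).astype(np.float32)); print(s,np.round(r[0],1),np.round(r[1],1),r[2])
E
python3 b.py
```

```text
ee_pos: [0.5759, -0.0576, -0.0099]
contact_force: [-0.8, 0.4, 0.5]
ee_pos: [0.5767, -0.0574, -0.0099]
contact_force: [-1.7, -0.2, -0.1]
tool [[   9.29120582 -102.61840939]]
[  214   150   156   103 13622] [  40.5 -107.1] [59.5 41.6] 89.70146179199219
```

```bash
python3 -m inch '[[[0.1,0,0],[0,0,0],3],[[0,0,0],[0,0,0],3]]' | egrep 'ee_pos|cont'
python3 -m inch '[[[0.1,0,0],[0,0,0],3],[[0,0,0],[0,0,0],3]]' | egrep 'ee_pos|cont'
```

```text
ee_pos: [0.5777, -0.0571, -0.0099]
contact_force: [-1.2, -0.2, -0.9]
ee_pos: [0.5783, -0.0569, -0.0099]
contact_force: [-3.2, -1.5, -0.2]
```

```bash
python3 -m inch '[[[0.12,0,0],[0,0,0],3],[[0,0,0],[0,0,0],3]]' | egrep 'ee_pos|cont'
python3 -m inch '[[[0.12,0,0],[0,0,0],3],[[0,0,0],[0,0,0],3],[[0,0,0],[0,0,0],3]]' | egrep 'ee_pos|cont'; python3 b.py
```

```text
ee_pos: [0.5783, -0.0569, -0.0099]
contact_force: [-7.6, -3.3, 4.1]
ee_pos: [0.5783, -0.0568, -0.0099]
contact_force: [-11.7, -5.8, 7.3]
tool [[  10.93508625 -102.64016203]]
[  214   154   156    99 13196] [  41.6 -107.1] [59.5 40.1] 89.73622131347656
```

The force climbs with no motion, and brass is square against the rail at jig y ≈ -107. Now back off, raise, shut the fingers and go round behind its end.

```bash
python3 -m inch '[[[-1,0,0],[0,0,0],3],[[-1.5,0,0],[0,0,0],3],[[0,0,-3],[0,0,0],3],[[0,0,-2.5],[0,0,0],0],[[0,3,0],[0,0,0],0],[[0,3.5,0],[0,0,0],0],[[2.6,0,0],[0,0,0],0],[[2.6,0,0],[0,0,0],0],[[0,0,0],[0,0,0],0]]'; python3 b.py
```

```text
clock: 15.1
ee_pos: [0.6288, -0.1081, 0.0454]
tool_rot: [3.141, -0.001, 0.34]
contact_force: [-0.5, -1.3, -0.2]
gripper_width: 0.006
grasp_force: 0.0
tool [[  41.22418745 -167.93068737]]
[ 118  196  113   67 6132] [  41.9 -108.2] [61.5 39.5] 89.76008605957031
```

```bash
python3 -m inch '[[[-0.15,0,3],[0,0,0],0],[[0,0,2],[0,0,0],0],[[0,0,0.65],[0,0,0],0],[[0,0,0],[0,0,0],0]]' | egrep 'ee_pos|cont'
python3 -m inch '[[[0,-0.8,0],[0,0,0],0],[[0,-0.8,0],[0,0,0],0],[[0,-0.8,0],[0,0,0],0],[[0,-0.8,0],[0,0,0],0],[[0,-0.8,0],[0,0,0],0],[[0,-0.8,0],[0,0,0],0],[[0,-0.8,0],[0,0,0],0],[[0,-0.8,0],[0,0,0],0],[[0,-0.8,0],[0,0,0],0],[[0,0,0],[0,0,0],0]]'; python3 b.py
```

```text
ee_pos: [0.6261, -0.1088, -0.0116]
contact_force: [0.8, -0.1, 0.2]
clock: 16.9
ee_pos: [0.6028, -0.0404, -0.0108]
tool_rot: [3.141, -0.001, 0.339]
contact_force: [2.1, -1.7, 2.0]
gripper_width: 0.006
grasp_force: 1.3
tool [[ 39.57287186 -95.3911716 ]]
[  96  224  153   66 6104] [ 48.2 -51.9] [61.  28.7] 89.74608612060547
```

```bash
python3 -m inch '[[[0,-0.8,0],[0,0,0],0],[[0,-0.8,0],[0,0,0],0],[[0,-0.8,0],[0,0,0],0],[[0,-0.8,0],[0,0,0],0],[[0,-0.8,0],[0,0,0],0],[[0,-0.8,0],[0,0,0],0],[[0,-0.8,0],[0,0,0],0],[[0,-0.8,0],[0,0,0],0],[[0,-0.8,0],[0,0,0],0],[[0,-0.8,0],[0,0,0],0],[[0,-0.8,0],[0,0,0],0],[[0,-0.8,0],[0,0,0],0],[[0,0,0],[0,0,0],0]]'; python3 b.py
```

```text
clock: 18.58
ee_pos: [0.5701, 0.0504, -0.0114]
tool_rot: [-3.141, 0.001, 0.339]
contact_force: [0.3, -0.6, 1.8]
gripper_width: 0.008
grasp_force: 1.0
tool [[39.38565641  1.08722739]]
[  95  224  154   66 6147] [48.7 44.7] [28.3 61.6] 1.1574363708496094
```

```bash
python3 -m inch '[[[0,-0.6,0],[0,0,0],0],[[0,-0.6,0],[0,0,0],0],[[0,-0.6,0],[0,0,0],0],[[0,-0.6,0],[0,0,0],0],[[0,-0.5,0],[0,0,0],0],[[0,-0.5,0],[0,0,0],0],[[0,0,0],[0,0,0],0]]'; python3 b.py
python3 -m inch '[[[0,-0.2,0],[0,0,0],0],[[0,-0.2,0],[0,0,0],0],[[0,0,0],[0,0,0],0]]' | egrep 'ee_pos|cont'
```

```text
clock: 19.5
ee_pos: [0.5589, 0.0825, -0.0115]
tool_rot: [-3.141, 0.0, 0.339]
contact_force: [-0.1, -0.3, 0.0]
gripper_width: 0.006
grasp_force: 0.0
tool [[39.65968721 35.12786815]]
[  93  225  156   65 6139] [48.4 78.9] [61.7 28.2] 89.78298950195312
ee_pos: [0.5583, 0.085, -0.0112]
contact_force: [1.0, -4.6, -1.2]
```

```bash
python3 -m inch '[[[0,-0.2,0],[0,0,0],0],[[0,0,0],[0,0,0],0]]' | egrep 'ee_pos|cont'
python3 -m inch '[[[0,-0.15,0],[0,0,0],0],[[0,0,0],[0,0,0],0]]' | egrep 'ee_pos|cont'; python3 b.py
```

```text
ee_pos: [0.5584, 0.0851, -0.011]
contact_force: [2.5, -12.2, -2.6]
ee_pos: [0.5584, 0.0851, -0.0109]
contact_force: [2.9, -17.8, -1.0]
tool [[40.04828242 37.75679549]]
[  95  225  154   65 5971] [48.7 81.3] [27.8 61.3] 0.31165239214897156
```

The force climbs with no motion, so brass is either home or jammed. I'll back off, raise, and look.

```bash
python3 -m inch '[[[0,0.8,0],[0,0,0],0],[[0,1.5,0],[0,0,0],0],[[0,0,-3],[0,0,0],0],[[0,0,-4],[0,0,0],0],[[-2,-3,-2],[0,0,0],0],[[-2,-3,0],[0,0,0],0],[[0,0,0],[0,0,0],0]]' | egrep 'clock|ee_pos|cont'
python3 - <<'E'
from m import *
C=cal("wrist");f=robot.grab_frame("wrist")[:,:,::-1].copy();h=cv2.cvtColor(f,cv2.COLOR_BGR2HSV);H,S,V=[h[:,:,i].astype(int) for i in range(3)]
b,s=blob((H>12)&(H<28)&(S>130)&(np.arange(420)[:,None]<290),(281,200));q=quad(b);r=cv2.minAreaRect(J(ray(C,q,.028)*1000).astype(np.float32)); print("brass",s,np.round(r[0],1),np.round(r[1],1),r[2])
b,s=blob(((H<6)|(H>173))&(S>140),(200,150));q=quad(b);a=J(ray(C,q,.024)*1000);print("red",s,a.min(0),a.max(0))
cv2.imwrite("pics/w6.png",cv2.resize(f[20:320,100:460],None,fx=2,fy=2))
E
```

```text
clock: 21.35
ee_pos: [0.5052, 0.1116, 0.0788]
contact_force: [-0.3, 0.2, -0.3]
brass [ 230  115   98   65 5431] [41.6 81.9] [59.9 39.8] 89.95523071289062
red [ 206  116  101   91 2995] [ 2.66825491 63.94934894] [ 60.98499515 127.41944873]
```

View pics/w6.png

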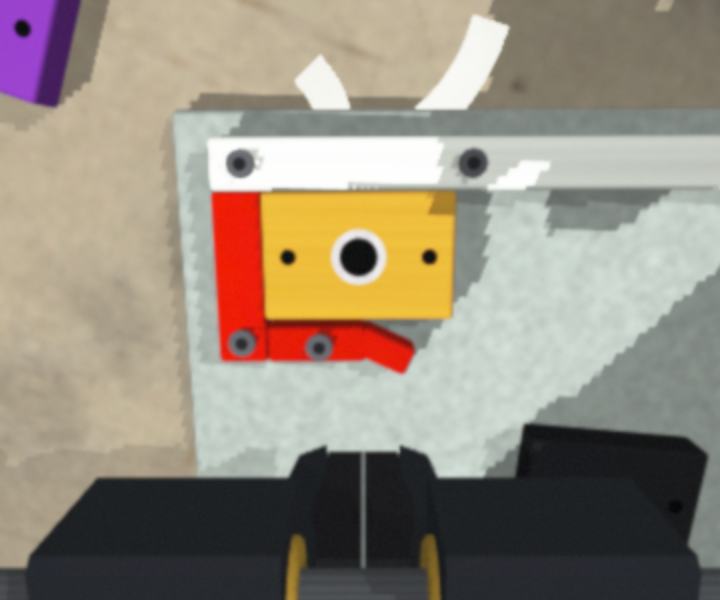

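The picture shows brass at (360,257) tight against the rail (row 192) and the end stop (column 263), square, with a small gap to the guide. Black is untouched and the robot is clear.

```bash
python3 -c "
from bench import robot
print(robot.close_job())"
```

```text
the job is handed in; nothing more can be done
None
```

The brass spacer was pushed square against the rail, slid home against the red end stop and left there; the arm is clear, the black spacer looks undisturbed, and the job is handed in (no verdict shown).

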